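# Prop the colour-box lid at its balance point with a palette knife

### The job

Take the palette knife from its rest, slip its blade through the thumb notch under the front edge of the lid (the side facing you, opposite the hinges) of the wooden colour box, lever the lid open and swing it up to its balance point so that I can fit the lid stay. Finish while still holding: knife in hand and the blade keeping the lid steady just a few degrees short of upright, leaning lightly on the blade, so that it neither drops shut nor goes over backwards. Touch the lid with the knife only, and leave the jar, the bottle and the brush pot where they stand.

Things in the scene. Friction and masses are not known exactly. Their poses are not given: they have to be found in the camera images.
- box: wooden colour box, fixed to the table: 130 deep (its x), 200 wide (its y), 65 high without the lid, walls 8 thick. Origin: centre of its underside on the table; its +x points from the notched front to the hinged back, z up. The pans inside lie below 36 mm over the table.
- notch (a point): centre of the thumb notch in the box's front wall, on the wall's outer face; the notch is 80 wide and 14 high, its upper limit is the underside of the shut lid, 65 over the table; axes as the box. It is in the middle of the long side opposite the two brass hinge knuckles; a brass ledge 80 wide sticks out 7 mm just under it (top 48 over the table). A blade passes in level along the box's +x.
- hinge (a point): middle of the lid's hinge line, which runs along the box's y at the back of the box, 69 over the table, 130 behind the notch; axes as the box
- lid (a joint): lid angle in rad: 0 shut and level, grows as the front edge rises, 1.571 upright, stop at 2.4 (open backwards). The lid is a flat wooden board 130 x 200 x 8, about 0.2 kg, with the hinge line in the middle of its thickness at its back edge, so its balance point is exactly upright: below it the lid falls shut, beyond it it falls open. The hinge is nearly free (friction holds it within only about 1 degree of balance).
- lid_edge (a point): middle of the lid's free edge, 130 from the hinge line, half-way through its thickness; x axis points to the hinge along the lid, z out of the lid's outer face
- knife_grip (a point): centre of the palette knife's dark wooden handle (90 long, 18 wide, 16 high), 32 over the table at the start, where it lies level on two posts of the rest, 58 clear between them; x axis points along the knife to the blade tip. Grasp it here across its width. Knife mass about 0.06 kg.
- knife_tip (a point): end of the knife's flat stiff steel blade (80 long, 16 wide, 2.5 thick, in the mid-height of the handle), 125 ahead of the handle's centre; axes as the knife
- rest: grey plastic knife rest, fixed: base 110 x 30 x 4 with two posts, tops 24 over the table, 72 apart; origin: centre of its underside
- jar: bystander: closed glass jar with white cap, 60 across, 70 high; origin under its centre
- bottle: bystander: small amber bottle, 44 across, 110 high; origin under its centre
- pot: bystander: white pot with brushes, 72 across, 90 high (brushes to 230); origin under its centre
There are look-alikes about, which are no part of the job. Of the things like the part that bears knife_grip, leave any that is blue; of the rest the smaller one is meant. Of the things that look like the box, take the one that is farthest to the robot's left at the start.

How it is judged (in metres and radians):
On the way, in this order (a step that is already met when the one before it is completed fails the run):
1. the knife is held by its handle, clear of the rest (contact force between the fingers and knife above 1 N and height (world z) of knife_grip above 0.04 m and contact force between knife and rest below 0.05 N), for 0.1 s.
2. the blade's tip is in through the notch, under the lid (x of knife_tip in the frame of notch between 0.004 and 0.12 m and y of knife_tip in the frame of notch between -0.04 and 0.04 m and z of knife_tip in the frame of notch below 0.015 m and value of joint lid below 0.2 rad), for 0.05 s.
3. the lid is levered up by the blade (value of joint lid between 0.2 and 1 rad and contact force between knife and lid above 0.1 N), for 0.1 s.
At the end, for the whole second after the job is handed in: The lid stands still at 0 to 12 degrees (0.21 rad) short of upright, leaning on the knife (at least 0.015 N), touched by nothing else; the knife is gripped by the fingers, its handle more than 80 mm over the table, not propped on the box (value of joint lid between 1.36 and 1.571 rad and velocity of joint lid between -0.1 and 0.1 rad/s and contact force between knife and lid above 0.015 N and contact force between each of the arm, the fingers and lid below 0.05 N and contact force between the fingers and knife above 1 N and height (world z) of knife_grip above 0.08 m and contact force between knife and box below 0.2 N); the arm keeps its last pose, push and grip.
It fails at once if the lid goes over backwards (value of joint lid above 1.75 rad).
It fails at once if the robot itself pushes the lid (contact force between any of the fingers, the arm and lid above 0.5 N).
It fails at once if a bystander is moved or tipped (distance of any of jar, bottle, pot from where it was at the start of the episode above 0.03 m or angle between any of jar, bottle, pot's own z axis and vertical above 0.5 rad).
It also fails if it takes over 38 s, if anything falls off the work surface, if the arm or the gripper's body presses on something with over 40 N, if the wrist force passes 120 N, or if a joint passes its speed limit or range.

### The arm

A 6-joint arm with a two-finger parallel gripper is mounted at the origin on the work surface. World frame = base frame: x ahead of the robot, y to its left, z up, the work surface at z = 0. Lengths are in m, angles in degrees, forces in N, time in s.
With the tool pointing down it reaches from about 0.25 to 0.775 m from the base axis. Payload 8.9 kg.
Tool frame: the origin (TCP) lies on the centre line of the jaws, within the pads' length; the fingertips stand 22 mm ahead of it and the grasp point (between the pads) lies 3 mm ahead of it (bot.tips_ahead is the distance from the TCP to the fingertips, in m); z points along the fingers, y is the direction in which the jaws open and shut (so a half turn about z gives the same grasp; the last joint's range is limited). The gripper opens to 85 mm and grips with 20 to 120 N. Pads are 22 mm wide; open, the fingers measure 114 mm over their backs; the gripper's body (76 mm by 85 mm) begins 54 mm behind the grasp point. The pads swing forward as they close: fully open they stand 13 mm farther back than shut.
Start: joints at [63.123, 16.656, -8.789, 64.555, 0, 82.019], TCP at [0.17, 0.497, 0.229] pointing down, gripper open.
Joint ranges: [-144.48, 144.48], [-52.06, 99.96], [-74.48, 78.29], [-112.23, 115.85], [-86.99, 84.42], [-180, 180]. Speed limits (degrees/s): [127.2, 127.2, 159.86, 180, 180, 180].

### API

Orientations are given as [roll, pitch, yaw] about the fixed x, y, z axes, in that order (R = Rz(yaw) Ry(pitch) Rx(roll)).
In Python, from workcell import get_state, vision, bot gives the robot as it stands.
- The arm moves only by the tool send_rows, never from a script. Its argument "rows" is a list of rows, each a list of 3 entries, a list of its own where there are three numbers: the closure, from 0 (fully open) to 1 (shut), then the shift along the tool's x, y, z in mm, then the turn, a rotation vector about the tool's x, y, z in rad. A call has exactly 10 rows; each row shifts and turns the commanded pose from where the row before left it, along the tool's axes as they then stand; what a row does not reach is not made up. A row lasts 1/12 s, in which the tool goes at most 41.7 mm and 7.16 degrees, less where a joint would pass 70% of its speed; a pose out of reach is approached as far as the arm can. A call is refused whole if a number of a shift passes 41.7 or a number of a turn 0.125, either way. A call with a gripper value outside its range is refused whole. The fingers move at their own pace and stop on an object; the grip force is fixed at half the most. Time passes only in rows, so rows that do not move let the fingers close, or fill a call up. It gives the time, the measured TCP pose, the force and the opening at its end, in the units of the state.
- get_state(): the state, without advancing time (a new reading comes with each control period).
- vision.grab_frame(name): name is "scene" or "top" or "wrist"; returns a dict with "color" (384x512x3 uint8, blue, green, red), "camera_matrix" (3x3 intrinsics, pixels), "world_from_camera" (4x4, takes a point from camera to world coordinates). Camera axes: x right, y up, looking along -z (the intrinsics and any distortion apply to the point x, -y, -z); pixel columns grow to the right and rows downward; lengths in m; the calibration is good to about 2 mm. The wrist camera is an equidistant fisheye: a pixel r from the principal point sees the ray r / f radians off the axis. A picture is of the moment at which its call begins. There is no depth.
- bot.sign_off(): hands the job in, once; it reports no verdict.
Trained networks look in the newest picture that a camera, given by its name, has taken for a name from the list of things; names that differ only in an ending like _2 or _b are one class to them, and where a whole thing is asked for, a point or a joint stands for the part that bears it (a point fixed in the world has none). Each returns a list of dicts, best first, with "p" (0 to 1); they miss things now and then, are a little off and sometimes report something else, mostly with a low value. They report only what shows in the picture. A call takes as long as a camera call. They do not tell look-alikes from the thing itself.
- vision.recognise(camera, target): "bbox" ([centre column, centre row, width, height] as shares, 0 to 1, of the picture: columns of its width, rows of its height, round what is visible of it).
- vision.masks_of(camera, target): "pixels" (384x512 bool, what is visible of it) and "bbox" ([centre column, centre row, width, height] as shares, 0 to 1, of the picture: columns of its width, rows of its height, round what is visible of it).
- vision.landmark_of(camera, target): "position" ([row, column] as shares, 0 to 1, of the picture: columns of its width, rows of its height: a listed point, or the origin of a listed thing).
The state is a dict: "time_s": time; "joint_positions": joint angles; "joint_velocities": joint speeds; "effort": joint torques, N m; "position": TCP position; "eef_rot": TCP orientation; "wrist_force": force on the tool from outside, world axes, zero at the start; "torque": the same for the moment, N m; "opening": finger opening in m.
Only numpy, scipy, OpenCV 4.12 (cv2) and the standard library are available. Lean on these libraries where they do the work, as an engineer would, in place of code of your own. Each camera call takes 0.05 s, during which the arm holds its last target.

## Working session

There is one attempt and no reset: what is moved stays moved. The work goes in short steps, Python scripts to look and compute and a tool call to move; the robot and the scene stay as the last step left them, time stands still between calls to the robot, and variables do not carry over. Pictures are saved under pics/ and viewed, and the job is handed in when it is done.

Besides the shell and the picture viewer there is one more tool, called after "Request:" as name(argument=value, ...) on one line, values as JSON. send_rows: Moves the arm, as the interface text tells. Its arguments: {"type":"object","properties":{"rows":{"type":"array","items":{"type":"array"}}},"required":["rows"]}

```bash
ls; mkdir -p pics
python3 - <<'E'
from workcell import get_state, vision, bot
import cv2
print(get_state())
print(bot.tips_ahead)
for n in ["scene","top","wrist"]:
    f=vision.grab_frame(n); cv2.imwrite(f"pics/{n}0.png",f["color"])
    print(n,f["camera_matrix"].tolist(),f["world_from_camera"].round(4).tolist(), [k for k in f])
    for t in ["box","knife_grip","jar","bottle","pot","rest"]:
        print(t,[( [round(x,3) for x in d["bbox"]],round(d["p"],2)) for d in vision.recognise(n,t)])
E
```

```text
pics
{'time_s': 0.0, 'joint_positions': array([ 6.31223356e+01,  1.66889419e+01, -8.83126173e+00,  6.45572156e+01,
        5.93189223e-04,  8.20201526e+01]), 'joint_velocities': array([-0.11378571, -0.00681658,  0.07795834,  0.02382443,  0.11487119,
        0.02022646]), 'effort': array([-3.74348718e-03, -5.37145758e+01,  3.31366539e+01,  1.57419371e-02,
       -4.40464619e-04,  2.01904805e-05]), 'position': array([0.16980764, 0.49629238, 0.22873096]), 'eef_rot': array([-1.79923413e+02, -1.13351524e-02,  1.61102175e+02]), 'wrist_force': array([-0.13617595,  0.6509693 ,  0.29474967]), 'torque': array([-0.01352878,  0.00592961,  0.00380381]), 'opening': 0.08536988924708606}
0.022
scene [[416.8553302675367, 0.0, 253.47566810101932], [0.0, 416.8553302675367, 192.64529054166513], [0.0, 0.0, 1.0]] [[-0.5577, -0.5387, 0.6314, 1.3584], [0.8298, -0.3798, 0.4089, 0.5219], [0.0195, 0.752, 0.6588, 0.8899], [0.0, 0.0, 0.0, 1.0]] ['color', 'camera_matrix', 'world_from_camera']
box [([0.405, 0.696, 0.178, 0.22], 0.81), ([0.592, 0.605, 0.163, 0.189], 0.77)]
knife_grip [([0.493, 0.428, 0.054, 0.117],
[... 828 characters left out ...]
.63, 0.389, 0.106, 0.107], 0.68), ([0.599, 0.679, 0.075, 0.231], 0.56), ([0.367, 0.481, 0.168, 0.146], 0.5)]
jar [([0.217, 0.623, 0.065, 0.07], 0.59)]
bottle [([0.737, 0.323, 0.041, 0.052], 0.93)]
pot [([0.192, 0.514, 0.123, 0.084], 0.57)]
rest [([0.723, 0.559, 0.015, 0.108], 0.54), ([0.368, 0.472, 0.167, 0.162], 0.54)]
wrist [[297.3186396354542, 0.0, 260.92342812986095], [0.0, 297.3186396354542, 193.1883927880226], [0.0, 0.0, 1.0]] [[0.3245, -0.9051, -0.2748, 0.0997], [0.9459, 0.3107, 0.0936, 0.5209], [0.0007, -0.2903, 0.9569, 0.3729], [0.0, 0.0, 0.0, 1.0]] ['color', 'camera_matrix', 'world_from_camera']
box []
knife_grip [([0.039, 0.845, 0.064, 0.09], 0.94)]
jar []
bottle []
pot []
rest []
```

View pics/top0.png

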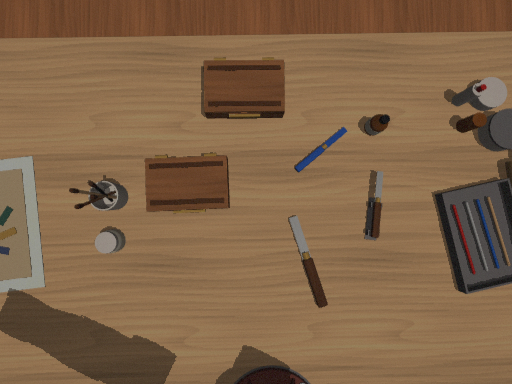

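View pics/scene0.png

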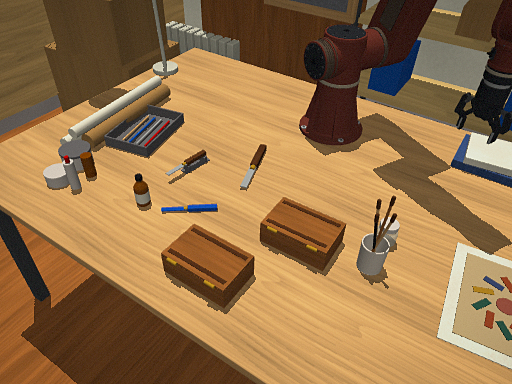

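View pics/wrist0.png

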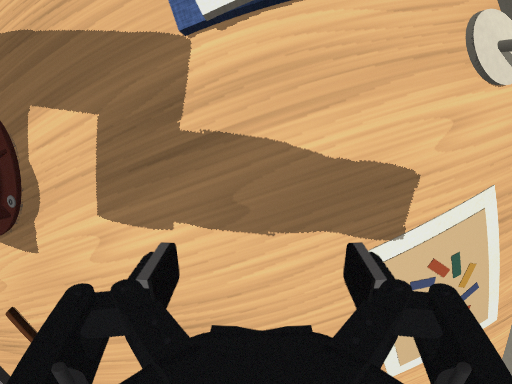

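Run:
```python
import cv2,numpy as np
t=cv2.imread("pics/top0.png"); s=cv2.imread("pics/scene0.png")
a=cv2.resize(t[155:315,270:400],(390,480),interpolation=cv2.INTER_CUBIC)
b=cv2.resize(s[135:215,150:280],(780,480)[:2],interpolation=cv2.INTER_CUBIC)[:, :]
cv2.imwrite("pics/c1.png",np.hstack([a,cv2.resize(b,(400,480))]))
a=cv2.resize(t[140:260,80:240],(640,480),interpolation=cv2.INTER_CUBIC)
cv2.imwrite("pics/c2.png",a)
from workcell import vision
for n in ["top","scene"]:
    vision.grab_frame(n)
    for p in ["notch","hinge","lid_edge","knife_grip","knife_tip","rest","box","jar","pot","bottle"]:
        print(n,p,[( (np.array(d["position"])[::-1]*[512,384]).round(1).tolist(),round(d["p"],2)) for d in vision.landmark_of(n,p)])
```

```text
top notch [([186.6, 207.4], 0.83), ([244.9, 112.1], 0.64)]
top hinge [([187.1, 159.2], 0.94), ([243.4, 60.0], 0.9)]
top lid_edge [([186.7, 209.6], 0.79), ([242.0, 112.3], 0.64)]
top knife_grip [([374.0, 220.2], 0.84), ([309.9, 156.8], 0.82), ([312.0, 284.8], 0.6)]
top knife_tip [([385.3, 171.9], 0.93), ([345.6, 129.7], 0.72), ([293.7, 213.1], 0.7)]
top rest [([371.4, 218.0], 0.8)]
top box [([248.9, 90.4], 0.81), ([192.2, 187.5], 0.76), ([112.5, 237.4], 0.74)]
top jar [([112.3, 235.6], 0.69)]
top pot [([113.0, 197.6], 0.6)]
top bottle [([372.4, 127.3], 0.95)]
scene notch [([223.2, 245.6], 0.87), ([167.2, 172.4], 0.73), ([311.1, 213.9], 0.6)]
scene hinge [([187.6, 274.9], 0.95), ([289.8, 237.4], 0.66)]
scene lid_edge [([312.9, 213.3], 0.74), ([227.0, 242.0], 0.63)]
scene knife_grip [([254.7, 156.9], 0.73), ([198.4, 207.6], 0.6), ([193.8, 158.7], 0.48), ([385.4, 242.6], 0.21)]
scene knife_tip [([162.9, 209.2], 0.79), ([168.9, 171.5], 0.72), ([244.5, 188.3], 0.63)]
scene rest [([193.4, 167.4], 0.56)]
scene box [([302.5, 236.2], 0.91), ([212.6, 271.5], 0.71)]
scene jar [([383.6, 237.7], 0.84), ([171.0, 174.8], 0.32)]
scene pot [([366.8, 264.8], 0.86)]
scene bottle [([142.4, 201.2], 0.65)]
```

View pics/c1.png

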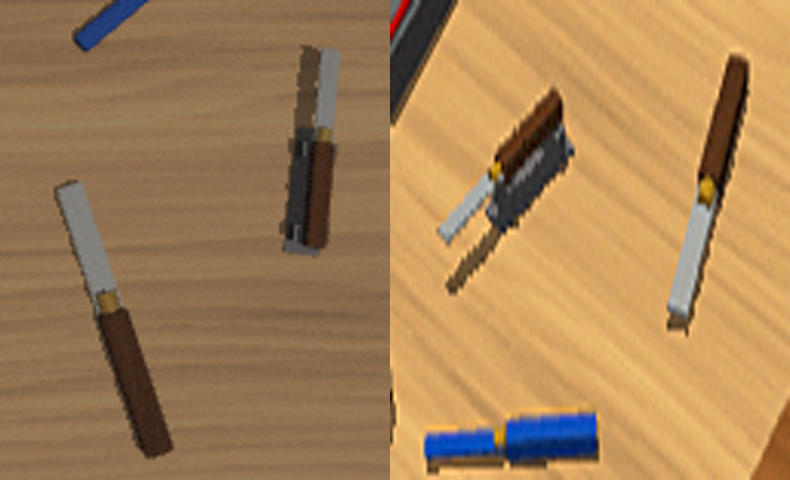

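View pics/c2.png

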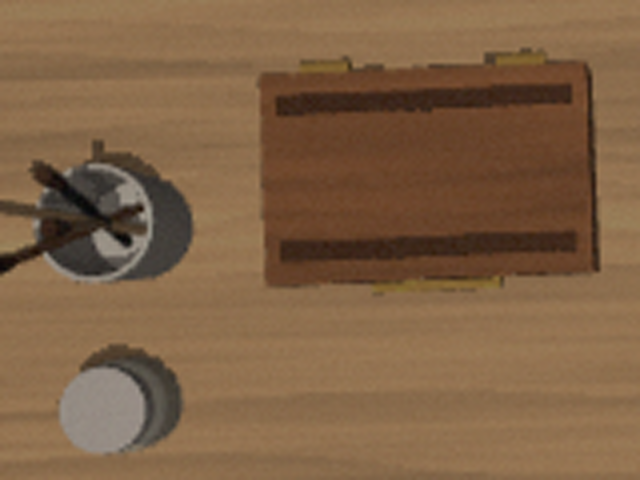

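```bash
cat > h.py <<'E'
import numpy as np, cv2
from workcell import get_state, vision, bot
from scipy.spatial.transform import Rotation as R
def grab(n,fn=None):
    f=vision.grab_frame(n)
    if fn: cv2.imwrite(fn,f["color"])
    return f
def ray(f,uv):
    K=f["camera_matrix"];T=f["world_from_camera"]
    d=np.array([(uv[0]-K[0,2])/K[0,0],-(uv[1]-K[1,2])/K[1,1],-1.0])
    return T[:3,3],T[:3,:3]@d
def atz(f,uv,z):
    o,d=ray(f,uv); return o+d*(z-o[2])/d[2]
def proj(f,P):
    K=f["camera_matrix"];T=f["world_from_camera"]
    c=(np.atleast_2d(P)-T[:3,3])@T[:3,:3]
    return np.c_[K[0,0]*c[:,0]/-c[:,2]+K[0,2], -K[1,1]*c[:,1]/-c[:,2]+K[1,2]]
E
python3 - <<'E'
from h import *
t=grab("top");s=grab("scene")
cs=np.array([atz(t,p,.073) for p in [(145.5,158.25),(226.75,155.5),(228.7,207.5),(146.75,211.5)]])
print(cs.round(4)); print("side lens",np.linalg.norm(np.diff(np.vstack([cs,cs[:1]]),axis=0),axis=1))
print("c",cs.mean(0))
e=cs[1]-cs[0]+cs[2]-cs[3]; print("yaw from -y edge",np.degrees(np.arctan2(e[0],-e[1])) )
m=lambda x,y:(270+x/3,155+y/3)
for nm,p,z in [("endL",m(302,246),.04),("endR",m(327,248),.04),("frL",m(311,142),.04),("frR",m(334,143),.04),("tipL",m(318,48),.033),("tipR",m(339,50),.033)]:
    print(nm,atz(t,p,z).round(4))
for n,f in (("top",t),("scene",s)):
    for g in ["knife_grip","box","lid","bottle","jar","pot"]:
        for i,d in enumerate(vision.masks_of(n,g)):
            print(n,g,i,round(d["p"],2),(np.array(d["bbox"])*[512,384,512,384]).round(),d["pixels"].sum())
E
```

```text
[[0.6592 0.2948 0.073 ]
 [0.6618 0.0965 0.073 ]
 [0.5343 0.0943 0.073 ]
 [0.5292 0.2931 0.073 ]]
side lens [0.19838526 0.12757911 0.19887672 0.12997273]
c [0.59614201 0.19465632 0.073     ]
yaw from -y edge 1.110325352927626
endL [ 0.4515 -0.2613  0.04  ]
endR [ 0.4493 -0.2824  0.04  ]
frL [ 0.5389 -0.2723  0.04  ]
frR [ 0.5376 -0.2919  0.04  ]
tipL [ 0.6192 -0.2837  0.033 ]
tipR [ 0.6171 -0.3017  0.033 ]
top knife_grip 0 0.74 [377. 205.  12.  69.] 502
top knife_grip 1 0.72 [307. 264.  36.  90.] 830
top knife_grip 2 0.55 [324. 150.  52.  41.] 367
top box 0 0.84 [185. 183.  80.  58.] 4546
top box 1 0.82 [245.  84.  80.  65.] 4760
top lid 0 0.89 [243.  87.  85.  51.] 4092
top lid 1 0.68 [186. 184.  88.  56.] 4329
top bottle 0 0.92 [377. 125.  24.  22.] 401
top bottle 1 0.69 [187. 183.  87.  61.] 4598
top jar 0 0.82 [112. 241.  32.  27.] 620
top jar 1 0.66 [188. 182.  89.  63.] 4486
top pot 0 0.79 [ 99. 198.  61.  28.] 1038
scene knife_grip 0 0.9 [252. 165.  25.  44.] 307
scene knife_grip 1 0.77 [184. 163.  37.  20.] 182
scene knife_grip 2 0.65 [187. 205.  54.  13.] 343
scene box 0 0.59 [207. 266.  92.  87.] 4651
scene box 1 0.57 [303. 232.  86.  73.] 3762
scene lid 0 0.86 [304. 227.  77.  57.] 2441
scene lid 1 0.62 [208. 257.  92.  68.] 3218
scene bottle 0 0.66 [143. 188.  20.  33.] 400
scene jar 0 0.61 [390. 233.  22.  31.] 315
scene pot 0 0.72 [376. 238.  40.  73.] 1268
```

```bash
cat >> h.py <<'E'
def boxw(c,yaw):
    r=R.from_euler('z',yaw,degrees=True).as_matrix()
    P=lambda *v:np.array(c)+r@np.array(v)
    L=[]
    for z in (0,.065,.073):
        q=[P(sx*.065,sy*.1,z) for sx,sy in((-1,-1),(1,-1),(1,1),(-1,1))]
        L+= [(q[i],q[(i+1)%4]) for i in range(4)]
    q=[P(-.065,-.04,.048),P(-.072,-.04,.048),P(-.072,.04,.048),P(-.065,.04,.048)]
    L+=[(q[i],q[i+1]) for i in range(3)]
    return L
def knifew(g,Rm):
    P=lambda *v:np.array(g)+Rm@np.array(v)
    L=[]
    for z in(-.008,.008):
        q=[P(-.045,-.009,z),P(.045,-.009,z),P(.045,.009,z),P(-.045,.009,z)]
        L+=[(q[i],q[(i+1)%4]) for i in range(4)]
    q=[P(.045,-.008,0),P(.125,-.008,0),P(.125,.008,0),P(.045,.008,0)]
    L+=[(q[i],q[i+1]) for i in range(3)]
    return L
def draw(f,L,x0,y0,w,h,k):
    im=cv2.resize(f["color"][y0:y0+h,x0:x0+w],None,fx=k,fy=k,interpolation=cv2.INTER_CUBIC)
    for a,b in L:
        p=((proj(f,[a,b])-[x0-.5,y0-.5])*k).round().astype(int)
        cv2.line(im,tuple(map(int,p[0])),tuple(map(int,p[1])),(0,255,0),1)
    return im
E
python3 - <<'E'
from h import *
t=grab("top");s=grab("scene")
L=boxw((.5961,.1947,0),1.0)
K=knifew((.4943,-.277,.032),R.from_euler('z',-7.1,degrees=True).as_matrix())
cv2.imwrite("pics/o1.png",np.hstack([draw(t,L,135,145,100,75,4),draw(s,L,255,190,100,75,4)]))
cv2.imwrite("pics/o2.png",np.hstack([draw(t,K,350,165,50,75,8),draw(s,K,160,140,50,75,8)]))
for p in [(105,194),(107,243),(377,123)]: print(atz(t,p,.08))
E
```

```text
[0.5737139  0.39101177 0.08      ]
[0.45614961 0.38679095 0.08      ]
[ 0.73383039 -0.27548489  0.08      ]
```

View pics/o1.png

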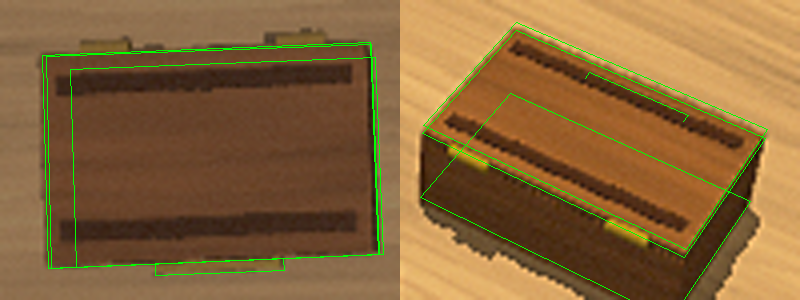

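View pics/o2.png

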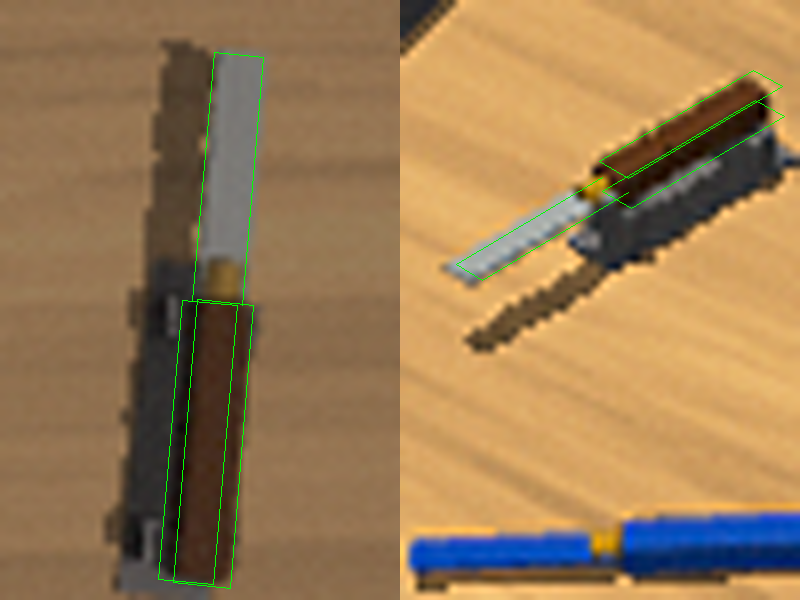

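Request:
send_rows(rows=[[0,[-23,-26,0],[0,0,0]],[0,[-23,-26,0],[0,0,0]],[0,[-23,-26,0],[0,0,0]],[0,[-23,-26,0],[0,0,0]],[0,[-23,-26,0],[0,0,0]],[0,[-23,-26,0],[0,0,0]],[0,[-23,-26,0],[0,0,0]],[0,[-23,-26,0],[0,0,0]],[0,[-23,-26,0],[0,0,0]],[0,[-23,-26,0],[0,0,0]]])

```text
time_s: 3.78
position: [0.3037, 0.1747, 0.2295]
eef_rot: [180.0, 0.0, 161.1]
wrist_force: [1.2, 0.2, -0.5]
opening: 0.0853
```

Request:
send_rows(rows=[[0,[-25,-28,0],[0,0,0]],[0,[-25,-28,0],[0,0,0]],[0,[-25,-28,0],[0,0,0]],[0,[-25,-28,0],[0,0,0]],[0,[-25,-28,0],[0,0,0]],[0,[-25,-28,0],[0,0,0]],[0,[-25,-28,0],[0,0,0]],[0,[-25,-28,0],[0,0,0]],[0,[-25,-28,0],[0,0,0]],[0,[-25,-28,0],[0,0,0]]])

```text
time_s: 4.62
position: [0.4496, -0.1717, 0.2294]
eef_rot: [180.0, 0.0, 161.1]
wrist_force: [1.2, -0.1, 0.0]
opening: 0.0852
```

Request:
send_rows(rows=[[0,[-19.6,-21.4,0],[0,0,0]],[0,[-19.6,-21.4,0],[0,0,0]],[0,[-19.6,-21.4,0],[0,0,0]],[0,[-19.6,-21.4,0],[0,0,0]],[0,[0,0,30],[0,0,-0.069]],[0,[0,0,30],[0,0,-0.069]],[0,[0,0,30],[0,0,-0.069]],[0,[0,0,20],[0,0,0]],[0,[0,0,20],[0,0,0]],[0,[0,0,10],[0,0,0]]])

```text
time_s: 5.45
position: [0.4946, -0.2752, 0.0869]
eef_rot: [179.9, -0.2, 173.0]
wrist_force: [0.8, -0.7, 0.1]
opening: 0.0852
```

Run:
```python
from h import *
w=grab("wrist","pics/w1.png")
s=get_state();print(s["position"],s["eef_rot"],w["world_from_camera"].round(4).tolist())
```

```text
[ 0.49415626 -0.27492121  0.08611601] [179.8748854   -0.22084884 172.95738177] [[0.1233, -0.9503, -0.2859, 0.4212], [0.9924, 0.1187, 0.0334, -0.2662], [0.0022, -0.2878, 0.9577, 0.2307], [0.0, 0.0, 0.0, 1.0]]
```

View pics/w1.png

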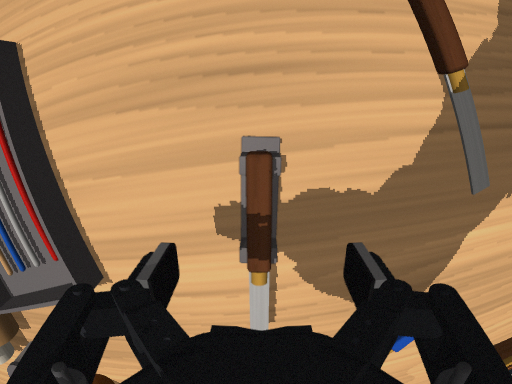

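```bash
cat >> h.py <<'E'
def wray(f,uv):
    K=f["camera_matrix"];T=f["world_from_camera"]
    a=np.array([(uv[0]-K[0,2]),(uv[1]-K[1,2])]);r=np.hypot(*a);th=r/K[0,0]
    a=a/max(r,1e-9)*np.sin(th)
    return T[:3,3],T[:3,:3]@np.array([a[0],-a[1],-np.cos(th)])
def watz(f,uv,z):
    o,d=wray(f,uv);return o+d*(z-o[2])/d[2]
E
python3 - <<'E'
from h import *
T=np.array([[0.1233, -0.9503, -0.2859, 0.4212], [0.9924, 0.1187, 0.0334, -0.2662], [0.0022, -0.2878, 0.9577, 0.2307], [0,0,0,1]])
f=dict(camera_matrix=np.array([[297.3186,0,260.923],[0,297.3186,193.188],[0,0,1]]),world_from_camera=T)
for uv,z in [((259.5,152),.04),((260,272),.04),((247.5,210),.04),((272,210),.04),((258,137),.004)]: print(uv,watz(f,uv,z).round(4))
E
```

```text
(259.5, 152) [ 0.4504 -0.2703  0.04  ]
(260, 272) [ 0.539  -0.2811  0.04  ]
(247.5, 210) [ 0.4889 -0.2834  0.04  ]
(272, 210) [ 0.491  -0.2668  0.04  ]
(258, 137) [ 0.4442 -0.2708  0.004 ]
```

Request:
send_rows(rows=[[0,[0,0,15],[0,0,0]],[0,[0,0,15],[0,0,0]],[0,[0,0,10],[0,0,0]],[0,[0,0,5],[0,0,0]],[0,[0,0,5],[0,0,0]],[0,[0,0,0],[0,0,0]],[0,[0,0,0],[0,0,0]],[0.5,[0,0,0],[0,0,0]],[0.8,[0,0,0],[0,0,0]],[1,[0,0,0],[0,0,0]]])

```text
time_s: 6.33
position: [0.496, -0.2762, 0.0398]
eef_rot: [-180.0, 0.0, 173.0]
wrist_force: [-0.1, 0.2, 0.4]
opening: 0.052
```

Request:
send_rows(rows=[[1,[0,0,0],[0,0,0]],[1,[0,0,0],[0,0,0]],[1,[0,0,0],[0,0,0]],[1,[0,0,0],[0,0,0]],[1,[0,0,0],[0,0,0]],[1,[0,0,0],[0,0,0]],[1,[0,0,0],[0,0,0]],[1,[0,0,0],[0,0,0]],[1,[0,0,0],[0,0,0]],[1,[0,0,0],[0,0,0]]])

```text
time_s: 7.17
position: [0.4957, -0.276, 0.0393]
eef_rot: [-180.0, 0.0, 173.0]
wrist_force: [0.1, 0.6, -0.3]
opening: -0.0002
```

Run:
```python
from h import *
w=grab("wrist","pics/w2.png");s=grab("scene");cv2.imwrite("pics/s2.png",cv2.resize(s["color"][80:230,120:320],(800,600)))
s=get_state();print(s["position"],s["eef_rot"],s["opening"])
```

```text
[ 0.49570527 -0.27603054  0.03931135] [-1.79998523e+02 -9.92080178e-04  1.72962328e+02] -0.000248410989611925
```

View pics/w2.png

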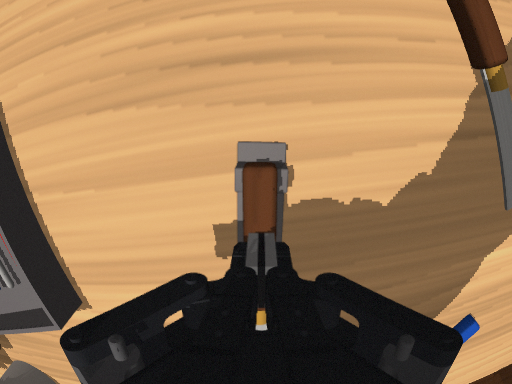

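View pics/s2.png

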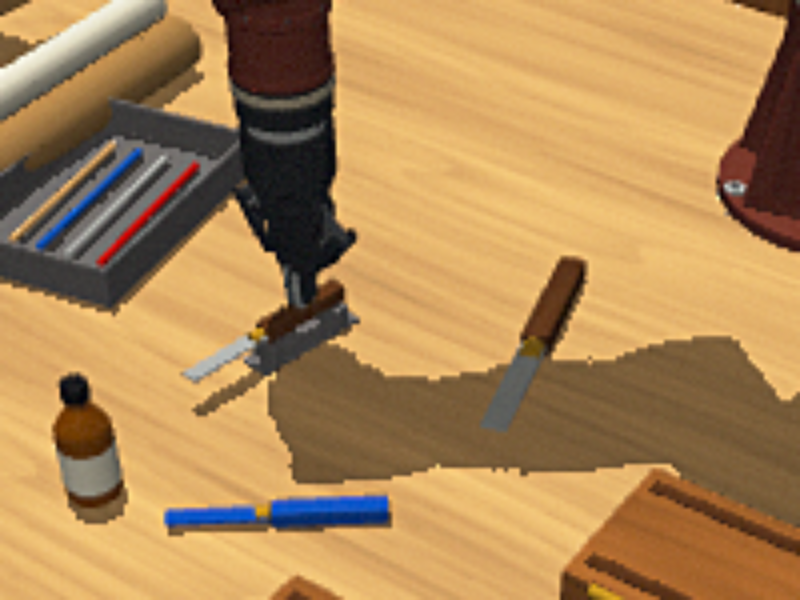

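Run:
```python
from h import *
w=grab("wrist")
s=get_state();T=w["world_from_camera"];K=w["camera_matrix"]
def wp(P):
    c=(np.asarray(P)-T[:3,3])@T[:3,:3]; r=np.hypot(c[0],c[1]);th=np.arctan2(r,-c[2])
    return (K[0,2]+K[0,0]*th*c[0]/r, K[1,2]-K[0,0]*th*c[1]/r)
Rm=R.from_euler('xyz',s["eef_rot"],degrees=True).as_matrix()
for z in (-.03,-.01,0,.01,.022):
  for x in (-.011,.011): print(z,x,np.round(wp(s["position"]+Rm@[x,0,z]),1))
print(np.round(wp([.4504,-.2703,.04]),1),np.round(wp([.539,-.2811,.04]),1), np.round(wp([.4504,-.2703,.024]),1))
print(T.round(4)[:3,3], s["effort"],s["wrist_force"],s["joint_positions"])
```

```text
-0.03 -0.011 [260.4 297.1]
-0.03 0.011 [260.4 256.8]
-0.01 -0.011 [260.5 274.6]
-0.01 0.011 [260.4 237.2]
0 -0.011 [260.5 265. ]
0 0.011 [260.4 229.1]
0.01 -0.011 [260.5 256.3]
0.01 0.011 [260.4 221.8]
0.022 -0.011 [260.5 247. ]
0.022 0.011 [260.5 214.2]
[260.6 164.4] [261.  310.7] [260.6 158.6]
[ 0.422  -0.2667  0.1829] [-1.68727765e-03 -6.35443783e+01  2.65816337e+01  1.81352014e-03
 -3.37328765e-04 -6.24095804e-06] [0.03220032 0.84694259 0.11651686] [-3.64926456e+01  3.10617222e+01 -1.75917106e+01  4.13484795e+01
  1.00630773e-03 -2.94577775e+01]
```

Request:
send_rows(rows=[[0,[0,0,0],[0,0,0]],[0,[0,0,0],[0,0,0]],[0,[0,0,0],[0,0,0]],[0,[0,0,0],[0,0,0]],[0,[0,0,0],[0,0,0]],[0,[0,0,0],[0,0,0]],[0,[0,0,2],[0,0,0]],[0,[0,0,2],[0,0,0]],[0,[0,0,2],[0,0,0]],[0,[0,0,2],[0,0,0]]])

```text
time_s: 8.15
position: [0.4956, -0.276, 0.031]
eef_rot: [180.0, -0.0, 173.0]
wrist_force: [0.0, -0.5, -0.3]
opening: 0.0853
```

Run:
```python
from h import *
w=grab("wrist","pics/w3.png");s=grab("scene");cv2.imwrite("pics/s3.png",cv2.resize(s["color"][115:190,150:250],(800,600),interpolation=cv2.INTER_CUBIC))
st=get_state();T=w["world_from_camera"];K=w["camera_matrix"]
def wp(P):
    c=(np.asarray(P)-T[:3,3])@T[:3,:3]; r=np.hypot(c[0],c[1]);th=np.arctan2(r,-c[2])
    return (K[0,2]+K[0,0]*th*c[0]/r, K[1,2]-K[0,0]*th*c[1]/r)
Rm=R.from_euler('xyz',st["eef_rot"],degrees=True).as_matrix()
for z in (-.03,-.02,-.01,0,.009):print(z,np.round(wp(st["position"]+Rm@[.011,.0425,z]),1),np.round(proj(s,st["position"]+Rm@[0,.0425,z]),1))
print(st["position"],st["wrist_force"],st["opening"])
```

```text
-0.03 [355.2 254. ] [[204.3 155.2]]
-0.02 [349.4 244.2] [[204.5 157.6]]
-0.01 [344.1 235.5] [[204.7 160. ]]
0 [339.4 227.7] [[204.8 162.3]]
0.009 [335.6 221.4] [[205.  164.4]]
[ 0.49542324 -0.27582618  0.03082026] [-0.68109302  0.05980138  0.07359124] 0.08554742780484696
```

View pics/w3.png

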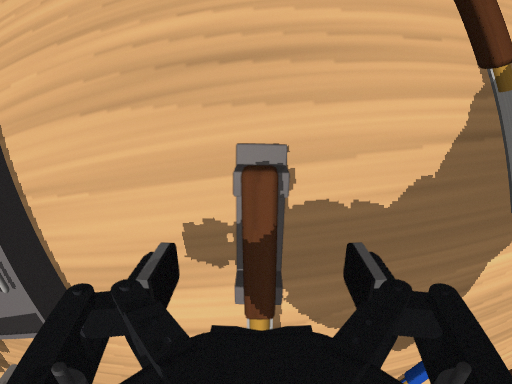

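View pics/s3.png

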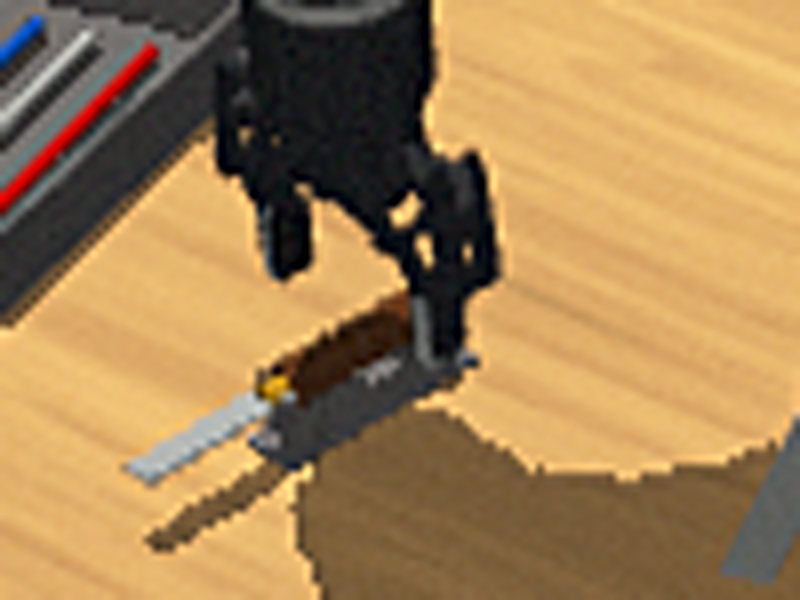

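Request:
send_rows(rows=[[0,[0,0,3],[0,0,0]],[0,[0,0,3],[0,0,0]],[0,[0,0,3],[0,0,0]],[0,[0,0,3],[0,0,0]],[0,[0,0,3],[0,0,0]],[0,[0,0,3],[0,0,0]],[0,[0,0,0],[0,0,0]],[0,[0,0,0],[0,0,0]],[0.3,[0,0,0],[0,0,0]],[0.4,[0,0,0],[0,0,0]]])

```text
time_s: 9.08
position: [0.4958, -0.2761, 0.0135]
eef_rot: [-180.0, 0.0, 173.0]
wrist_force: [0.1, -0.9, 0.5]
opening: 0.0642
```

Run:
```python
from h import *
s=grab("scene");cv2.imwrite("pics/s4.png",cv2.resize(s["color"][115:190,150:250],(800,600),interpolation=cv2.INTER_CUBIC))
st=get_state()
Rm=R.from_euler('xyz',st["eef_rot"],degrees=True).as_matrix()
print(st["position"],st["wrist_force"],st["opening"])
o=st["opening"]/2
for z in (-.03,-.02,-.01,0,.009):print(z,(np.round(proj(s,st["position"]+Rm@[0,o,z])-[150,115],1)*8))
```

```text
[ 0.49584879 -0.27612698  0.01349408] [-1.39270216  0.48081605 -0.01050056] 0.056527906342366686
-0.03 [[412.  341.6]]
-0.02 [[413.6 360. ]]
-0.01 [[415.2 379.2]]
0 [[416.8 397.6]]
0.009 [[417.6 414.4]]
```

View pics/s4.png

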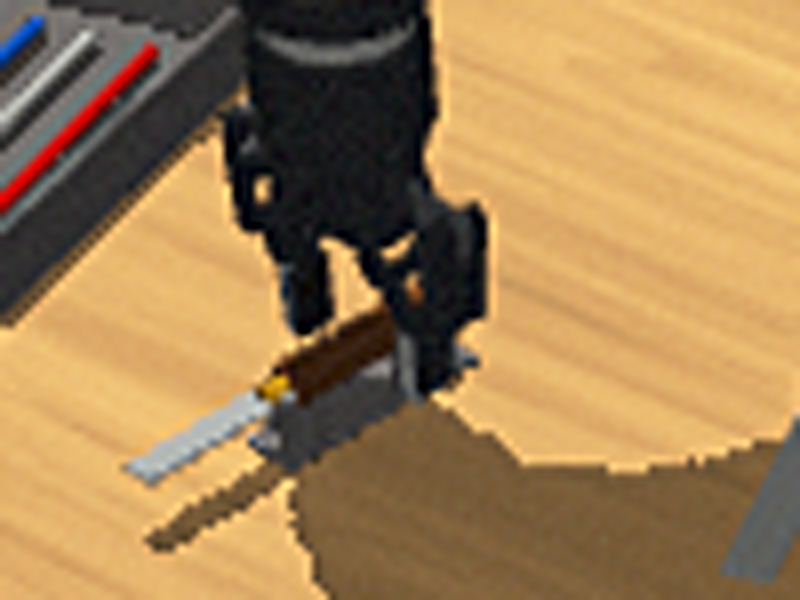

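Request:
send_rows(rows=[[0.5,[0,0,0],[0,0,0]],[0.6,[0,0,0],[0,0,0]],[0.8,[0,0,0],[0,0,0]],[1,[0,0,0],[0,0,0]],[1,[0,0,0],[0,0,0]],[1,[0,0,0],[0,0,0]],[1,[0,0,0],[0,0,0]],[1,[0,0,0],[0,0,0]],[1,[0,0,0],[0,0,0]],[1,[0,0,0],[0,0,0]]])

```text
time_s: 9.97
position: [0.4959, -0.2762, 0.0136]
eef_rot: [-180.0, 0.0, 173.0]
wrist_force: [-0.9, -0.6, 5.5]
opening: 0.0166
```

Run:
```python
from h import *
w=grab("wrist","pics/w5.png")
s=grab("scene");cv2.imwrite("pics/s5.png",cv2.resize(s["color"][115:190,150:250],(800,600),interpolation=cv2.INTER_CUBIC))
st=get_state()
print(st["position"],st["wrist_force"],st["opening"])
```

```text
[ 0.49591744 -0.27618397  0.01356245] [-0.95768295  0.74214112  5.04147863] 0.016748594819891344
```

View pics/s5.png

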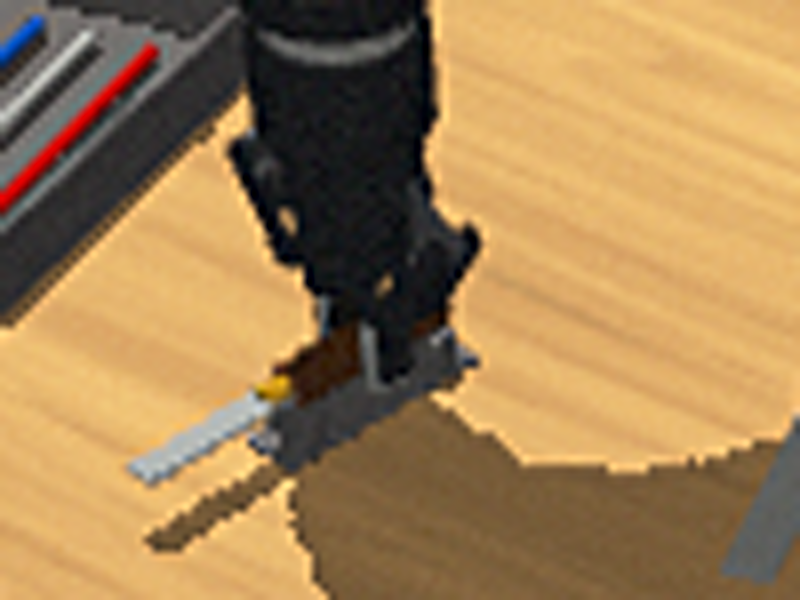

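View pics/w5.png

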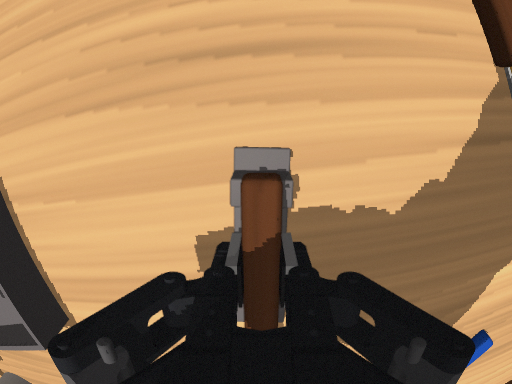

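Request:
send_rows(rows=[[1,[0,0,-3],[0,0,0]],[1,[0,0,-6],[0,0,0]],[1,[0,0,-10],[0,0,0]],[1,[0,0,-15],[0,0,0]],[1,[0,0,-15],[0,0,0]],[1,[0,0,-15],[0,0,0]],[1,[0,0,-15],[0,0,0]],[1,[0,0,-15],[0,0,0]],[1,[0,0,-10],[0,0,0]],[1,[0,0,-6],[0,0,0]]])

```text
time_s: 10.9
position: [0.4963, -0.2764, 0.1252]
eef_rot: [-179.9, 0.1, 173.0]
wrist_force: [-0.0, -1.4, -0.8]
opening: 0.0168
```

Run:
```python
from h import *
t=grab("top");s=grab("scene")
st=get_state()
Rm=R.from_euler('xyz',st["eef_rot"],degrees=True).as_matrix()
K=Rm@np.diag([-1,1,-1])
g=st["position"]+np.array([-.0014,-.0003,.0184])
print(st["position"],st["wrist_force"],st["opening"],K.round(3).tolist())
L=knifew(g,K);p=np.array([proj(t,a)[0] for a,b in L]).mean(0);q=np.array([proj(s,a)[0] for a,b in L]).mean(0)
cv2.imwrite("pics/o6.png",np.hstack([draw(t,L,int(p[0])-25,int(p[1])-37,50,75,8),draw(s,L,int(q[0])-25,int(q[1])-37,50,75,8)]))
```

```text
[ 0.49624759 -0.27638846  0.1243965 ] [-0.16019558  0.55999988 -1.06007953] 0.016793191656775962 [[0.992, 0.122, -0.001], [-0.122, 0.992, 0.001], [0.002, -0.001, 1.0]]
```

View pics/o6.png

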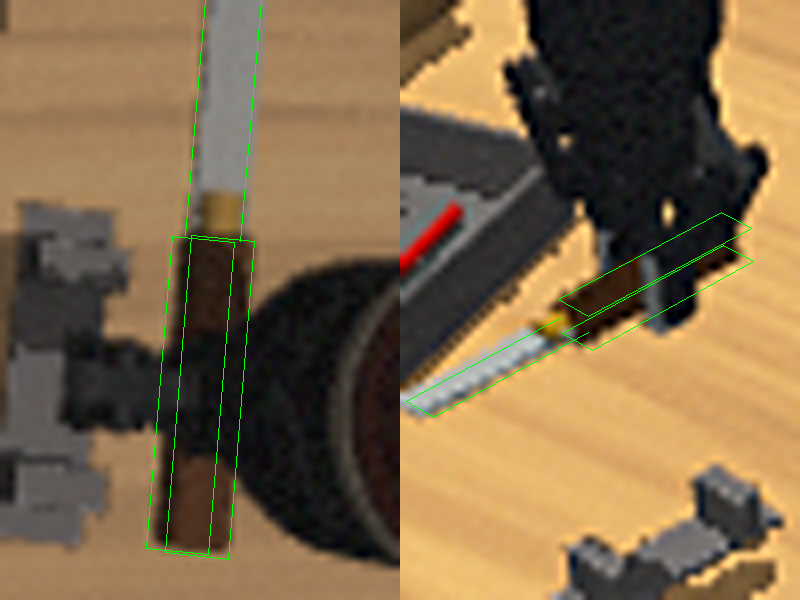

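Request:
send_rows(rows=[[1,[7,19,0],[0,0,0]],[1,[13,34,0],[0,0,0]],[1,[13,34,0],[0,0,0]],[1,[13,34,0],[0,0,0]],[1,[13,34,0],[0,0,0]],[1,[13,34,0],[0,0,0]],[1,[13,34,0],[0,0,0]],[1,[13,34,0],[0,0,0]],[1,[13,34,0],[0,0,0]],[1,[13,34,0],[0,0,0]]])

```text
time_s: 11.83
position: [0.4112, 0.0632, 0.1227]
eef_rot: [-180.0, -0.1, 172.9]
wrist_force: [1.0, 0.7, -0.7]
opening: 0.0172
```

Request:
send_rows(rows=[[1,[12,32,0],[0,0,0]],[1,[12,32,0],[0,0,0]],[1,[11,30,0],[0,0,0]],[1,[7,20,0],[0,0,0]],[1,[4,11,0],[0,0,0]],[1,[0,0,0],[0,0,-0.07]],[1,[0,0,15],[0,0,-0.07]],[1,[0,0,15],[0,0,0]],[1,[0,0,10],[0,0,0]],[1,[0,0,0],[0,0,0]]])

```text
time_s: 12.67
position: [0.3801, 0.1909, 0.0811]
eef_rot: [-179.9, -0.2, -179.0]
wrist_force: [-0.1, -0.3, -0.2]
opening: 0.0164
```

```bash
cat >> h.py <<'E'
def show(fn,off=(.0014,0,.0184)):
    t=grab("top");s=grab("scene");st=get_state()
    Rm=R.from_euler('xyz',st["eef_rot"],degrees=True).as_matrix();K=Rm@np.diag([-1,1,-1])
    g=st["position"]+K@np.array([-off[0],off[1],off[2]])
    L=knifew(g,K)+boxw((.5961,.1947,0),1.0)
    tip=g+K@[.125,0,0]; b=R.from_euler('z',-1,degrees=True).as_matrix()@(tip-[.5311,.1936,0])
    print(st["time_s"],st["position"].round(4),st["eef_rot"].round(2),st["wrist_force"].round(2),"grip",g.round(4),"tip in notch frame xy, z",b.round(4))
    cv2.imwrite(fn,np.hstack([draw(t,L,140,150,100,150,4),draw(s,L,260,120,100,150,4)]))
    return t,s,st
E
python3 - <<'E'
from h import *
show("pics/o7.png")
E
```

```text
12.7667 [0.3815 0.1912 0.0829] [-1.7998e+02 -9.0000e-02 -1.7902e+02] [ 0.2   0.33 -0.56] grip [0.3801 0.1912 0.1013] tip in notch frame xy, z [-0.026   0.0002  0.1011]
```

View pics/o7.png

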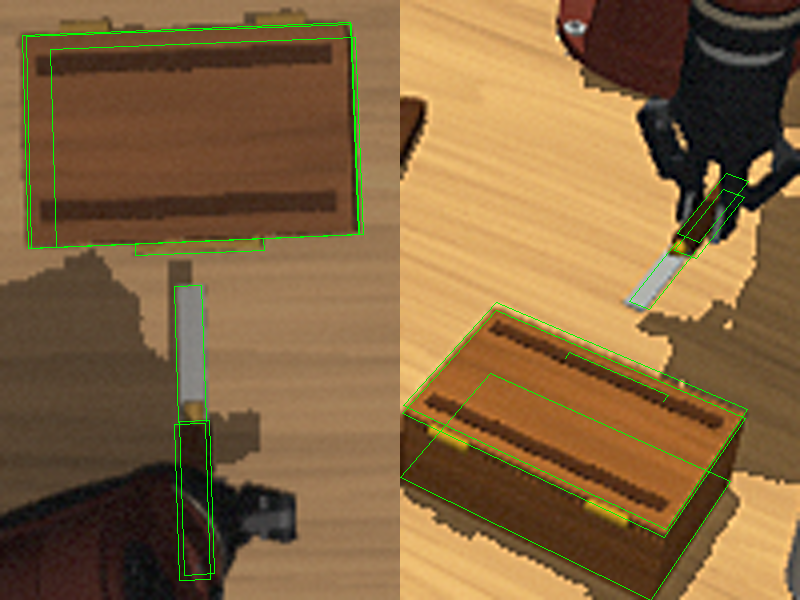

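Request:
send_rows(rows=[[1,[0,0,8],[0,0,0]],[1,[0,0,10],[0,0,0]],[1,[0,0,10],[0,0,0]],[1,[0,0,8],[0,0,0]],[1,[0,0,5],[0,0,0]],[1,[0,0,2],[0,0,0]],[1,[0,0,0],[0,0,0]],[1,[-4,0,0],[0,0,0]],[1,[-4,0,0],[0,0,0]],[1,[0,0,0],[0,0,0]]])

```text
time_s: 13.6
position: [0.3918, 0.1918, 0.0408]
eef_rot: [180.0, 0.1, -179.0]
wrist_force: [0.8, -0.3, -0.0]
opening: 0.0169
```

Run:
```python
from h import *
show("pics/o8.png")
```

```text
13.7 [0.3907 0.1916 0.0405] [ 1.7999e+02  4.0000e-02 -1.7902e+02] [ 0.35  0.33 -0.69] grip [0.3892 0.1916 0.0589] tip in notch frame xy, z [-0.0169  0.0004  0.059 ]
```

View pics/o8.png

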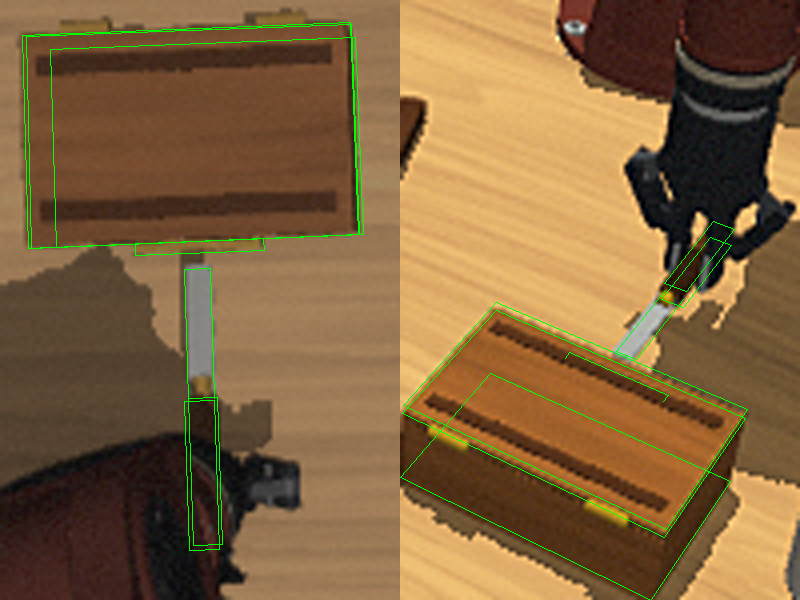

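Request:
send_rows(rows=[[1,[0,0,1],[0,0,0]],[1,[-5,0,0],[0,0,0]],[1,[-6,0,0],[0,0,0]],[1,[-6,0,0],[0,0,0]],[1,[-6,0,0],[0,0,0]],[1,[-6,0,0],[0,0,0]],[1,[-6,0,0],[0,0,0]],[1,[-6,0,0],[0,0,0]],[1,[-4,0,0],[0,0,0]],[1,[-2,0,0],[0,0,0]]])

```text
time_s: 14.53
position: [0.4379, 0.1924, 0.0393]
eef_rot: [180.0, 0.0, -179.0]
wrist_force: [0.7, -0.1, -1.3]
opening: 0.0169
```

Run:
```python
from h import *
show("pics/o9.png")
```

```text
14.6333 [0.4374 0.1923 0.0392] [-180.      0.   -179.02] [-0.27  0.45  0.14] grip [0.436  0.1923 0.0576] tip in notch frame xy, z [0.0299 0.0003 0.0576]
```

View pics/o9.png

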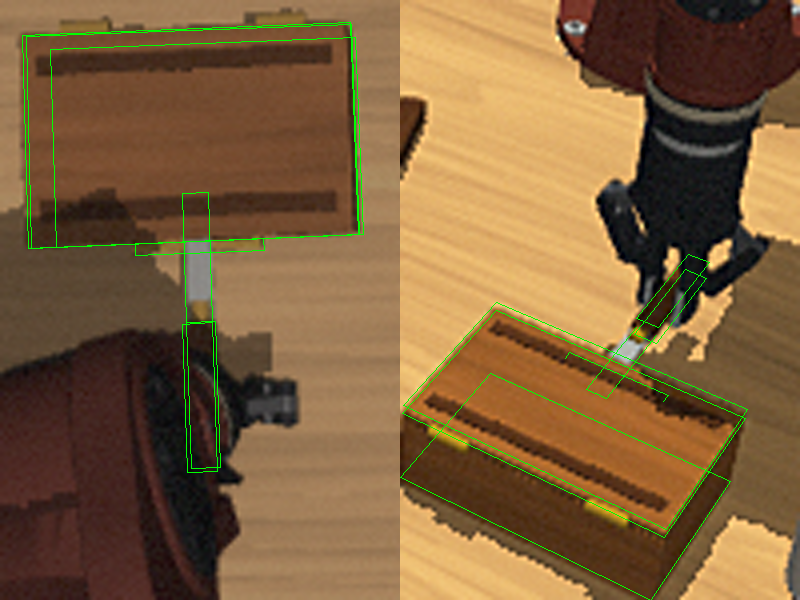

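Run:
```python
import numpy as np
def P(d,r=100):
    t=np.radians(d); return np.array([130-r*np.cos(t)-4*np.sin(t),69+r*np.sin(t)-4*np.cos(t)])
start=np.array([30,58.85])
ang=list(np.arange(0,14,1.5))+list(np.arange(15,70,2.))+list(np.arange(70,84,1.))
p=start
for i,a in enumerate(ang):
    q=P(a); d=q-p; p=q
    print(i,a,"tool x %.1f z %.1f"%(-d[0],-d[1]),"abs",q.round(1))
```

```text
0 0.0 tool x -0.0 z -6.1 abs [30. 65.]
1 1.5 tool x 0.1 z -2.6 abs [29.9 67.6]
2 3.0 tool x 0.0 z -2.6 abs [29.9 70.2]
3 4.5 tool x -0.1 z -2.6 abs [30.  72.9]
4 6.0 tool x -0.1 z -2.6 abs [30.1 75.5]
5 7.5 tool x -0.2 z -2.6 abs [30.3 78.1]
6 9.0 tool x -0.3 z -2.6 abs [30.6 80.7]
7 10.5 tool x -0.3 z -2.6 abs [30.9 83.3]
8 12.0 tool x -0.4 z -2.6 abs [31.4 85.9]
9 13.5 tool x -0.5 z -2.6 abs [31.8 88.5]
10 15.0 tool x -0.5 z -2.6 abs [32.4 91. ]
11 17.0 tool x -0.8 z -3.4 abs [33.2 94.4]
12 19.0 tool x -0.9 z -3.4 abs [34.1 97.8]
13 21.0 tool x -1.1 z -3.3 abs [ 35.2 101.1]
14 23.0 tool x -1.2 z -3.3 abs [ 36.4 104.4]
15 25.0 tool x -1.3 z -3.2 abs [ 37.7 107.6]
16 27.0 tool x -1.4 z -3.2 abs [ 39.1 110.8]
17 29.0 tool x -1.5 z -3.1 abs [ 40.6 114. ]
18 31.0 tool x -1.6 z -3.1 abs [ 42.2 117.1]
19 33.0 tool x -1.7 z -3.0 abs [ 44.  120.1]
20 35.0 tool x -1.8 z -3.0 abs [ 45.8 123.1]
21 37.0 tool x -1.9 z -2.9 abs [ 47.7 126. ]
22 39.0 tool x -2.0 z -2.8 abs [ 49.8 128.8]
23 41.0 tool x -2.1 z -2.8 abs [ 51.9 131.6]
24 43.0 tool x -2.2 z -2.7 abs [ 54.1 134.3]
25 45.0 tool x -2.3 z 
[... 492 characters left out ...]
 z -1.5 abs [ 87.2 159.5]
37 69.0 tool x -3.2 z -1.4 abs [ 90.4 160.9]
38 70.0 tool x -1.6 z -0.7 abs [ 92.  161.6]
39 71.0 tool x -1.6 z -0.6 abs [ 93.7 162.2]
40 72.0 tool x -1.6 z -0.6 abs [ 95.3 162.9]
41 73.0 tool x -1.6 z -0.6 abs [ 96.9 163.5]
42 74.0 tool x -1.7 z -0.6 abs [ 98.6 164. ]
43 75.0 tool x -1.7 z -0.5 abs [100.3 164.6]
44 76.0 tool x -1.7 z -0.5 abs [101.9 165.1]
45 77.0 tool x -1.7 z -0.5 abs [103.6 165.5]
46 78.0 tool x -1.7 z -0.4 abs [105.3 166. ]
47 79.0 tool x -1.7 z -0.4 abs [107.  166.4]
48 80.0 tool x -1.7 z -0.4 abs [108.7 166.8]
49 81.0 tool x -1.7 z -0.4 abs [110.4 167.1]
50 82.0 tool x -1.7 z -0.3 abs [112.1 167.5]
51 83.0 tool x -1.7 z -0.3 abs [113.8 167.8]
```

Request:
send_rows(rows=[[1,[0,0,-2],[0,0,0]],[1,[0,0,-2],[0,0,0]],[1,[0,0,-2.2],[0,0,0]],[1,[0,0,-2.6],[0,0,0]],[1,[0,0,-2.6],[0,0,0]],[1,[0,0,-2.6],[0,0,0]],[1,[-0.1,0,-2.6],[0,0,0]],[1,[-0.2,0,-2.6],[0,0,0]],[1,[-0.3,0,-2.6],[0,0,0]],[1,[-0.3,0,-2.6],[0,0,0]]])

```text
time_s: 15.47
position: [0.438, 0.1924, 0.064]
eef_rot: [-180.0, -0.0, -179.0]
wrist_force: [-1.2, 0.4, -1.5]
opening: 0.0171
```

Request:
send_rows(rows=[[1,[-0.4,0,-2.6],[0,0,0]],[1,[-0.5,0,-2.6],[0,0,0]],[1,[-0.5,0,-2.6],[0,0,0]],[1,[-0.8,0,-3.4],[0,0,0]],[1,[-0.9,0,-3.4],[0,0,0]],[1,[-1.1,0,-3.3],[0,0,0]],[1,[-1.2,0,-3.3],[0,0,0]],[1,[-1.3,0,-3.2],[0,0,0]],[1,[-1.4,0,-3.2],[0,0,0]],[1,[-1.5,0,-3.1],[0,0,0]]])

```text
time_s: 16.3
position: [0.4477, 0.1925, 0.0948]
eef_rot: [180.0, -0.0, -179.0]
wrist_force: [-1.3, 0.8, -1.4]
opening: 0.017
```

Run:
```python
from h import *
show("pics/o10.png")
```

```text
16.4 [0.4483 0.1927 0.095 ] [ 1.7999e+02  6.0000e-02 -1.7902e+02] [-0.58  0.59 -1.21] grip [0.4469 0.1926 0.1134] tip in notch frame xy, z [0.0408 0.0005 0.1135]
```

View pics/o10.png

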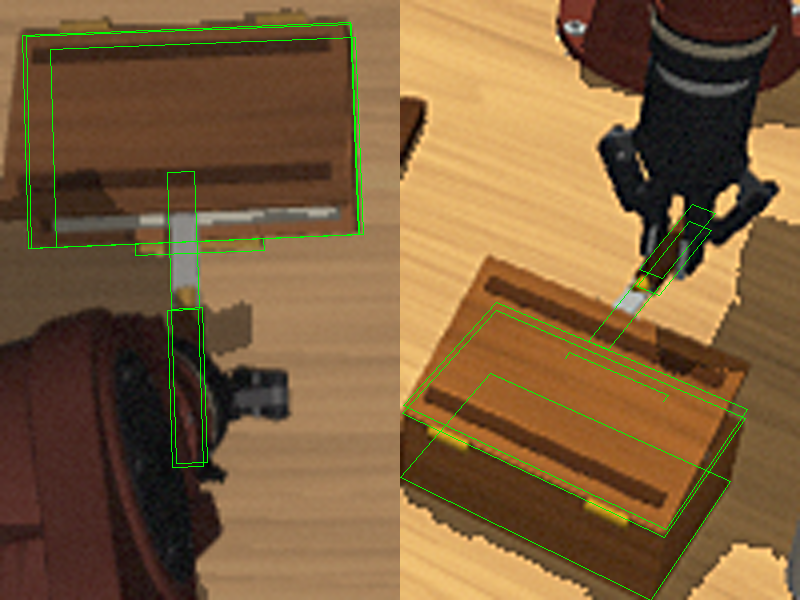

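Request:
send_rows(rows=[[1,[-1.6,0,-3.1],[0,0,0]],[1,[-1.7,0,-3.0],[0,0,0]],[1,[-1.8,0,-3.0],[0,0,0]],[1,[-1.9,0,-2.9],[0,0,0]],[1,[-2.0,0,-2.8],[0,0,0]],[1,[-2.1,0,-2.8],[0,0,0]],[1,[-2.2,0,-2.7],[0,0,0]],[1,[-2.3,0,-2.6],[0,0,0]],[1,[-2.4,0,-2.5],[0,0,0]],[1,[-2.5,0,-2.4],[0,0,0]]])

```text
time_s: 17.23
position: [0.4684, 0.1929, 0.1225]
eef_rot: [180.0, 0.0, -179.0]
wrist_force: [-0.4, -0.2, -0.8]
opening: 0.0169
```

```bash
cat >> h.py <<'E'
def lidw(deg,c=(.5961,.1947,0),yaw=1.0):
    r=R.from_euler('z',yaw,degrees=True).as_matrix();t=np.radians(deg)
    u=np.array([-np.cos(t),0,np.sin(t)]);n=np.array([np.sin(t),0,np.cos(t)])
    P=lambda a,y,h:np.array(c)+r@(np.array([.065,y,.069])+a*u+h*n)
    L=[]
    for h in(-.004,.004):
        q=[P(0,-.1,h),P(.13,-.1,h),P(.13,.1,h),P(0,.1,h)]
        L+=[(q[i],q[(i+1)%4]) for i in range(4)]
    return L
def show2(fn,degs,off=(.0014,0,.0184)):
    t=grab("top");s=grab("scene");st=get_state()
    Rm=R.from_euler('xyz',st["eef_rot"],degrees=True).as_matrix();K=Rm@np.diag([-1,1,-1])
    g=st["position"]+K@np.array([-off[0],off[1],off[2]])
    tip=g+K@[.125,0,0]; b=R.from_euler('z',-1,degrees=True).as_matrix()@(tip-[.5311,.1936,0])
    print(st["time_s"],st["position"].round(4),st["eef_rot"].round(2),st["wrist_force"].round(2),"grip",g.round(4),"tip in notch",b.round(4))
    L=lidw(degs)+knifew(g,K)
    cv2.imwrite(fn,np.hstack([draw(t,L,110,130,130,190,3),draw(s,L,235,90,130,190,3)]))
E
python3 - <<'E'
from h import *
show2("pics/o11.png",49)
E
```

```text
17.3333 [0.4689 0.193  0.1226] [ 1.7999e+02  5.0000e-02 -1.7902e+02] [-0.58  0.72 -1.1 ] grip [0.4674 0.1929 0.141 ] tip in notch [0.0613 0.0004 0.1412]
```

View pics/o11.png

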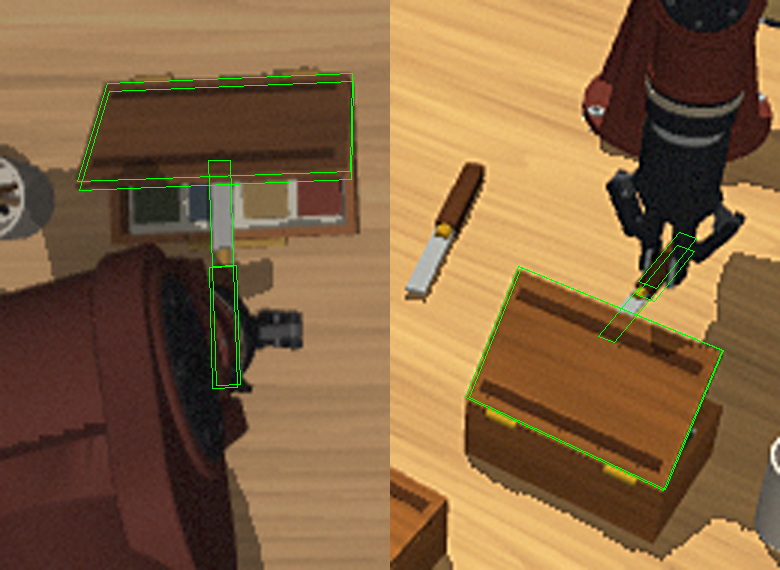

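Request:
send_rows(rows=[[1,[-2.6,0,-2.4],[0,0,0]],[1,[-2.7,0,-2.3],[0,0,0]],[1,[-2.7,0,-2.2],[0,0,0]],[1,[-2.8,0,-2.1],[0,0,0]],[1,[-2.9,0,-2.0],[0,0,0]],[1,[-3.0,0,-1.9],[0,0,0]],[1,[-3.0,0,-1.8],[0,0,0]],[1,[-3.1,0,-1.7],[0,0,0]],[1,[-3.0,0,-1.5],[0,0,0]],[1,[-2.0,0,-0.9],[0,0,0]]])

```text
time_s: 18.17
position: [0.4965, 0.1934, 0.1412]
eef_rot: [180.0, 0.0, -179.0]
wrist_force: [-0.9, -0.4, -1.6]
opening: 0.017
```

Request:
send_rows(rows=[[1,[-1.6,0,-0.7],[0,0,0]],[1,[-1.6,0,-0.7],[0,0,0]],[1,[-1.6,0,-0.6],[0,0,0]],[1,[-1.6,0,-0.6],[0,0,0]],[1,[-1.6,0,-0.6],[0,0,0]],[1,[-1.6,0,-0.6],[0,0,0]],[1,[-1.6,0,-0.5],[0,0,0]],[1,[-1.4,0,-0.5],[0,0,0]],[1,[-1.0,0,-0.3],[0,0,0]],[1,[0,0,0],[0,0,0]]])

```text
time_s: 19.0
position: [0.5098, 0.1936, 0.1462]
eef_rot: [180.0, 0.0, -179.0]
wrist_force: [-0.7, -0.0, -0.2]
opening: 0.0168
```

Run:
```python
from h import *
show2("pics/o12.png",77)
```

```text
19.1 [0.5095 0.1936 0.1461] [-180.     -0.   -179.02] [ 0.01 -0.53 -1.58] grip [0.5081 0.1936 0.1645] tip in notch [0.102  0.0003 0.1645]
```

View pics/o12.png

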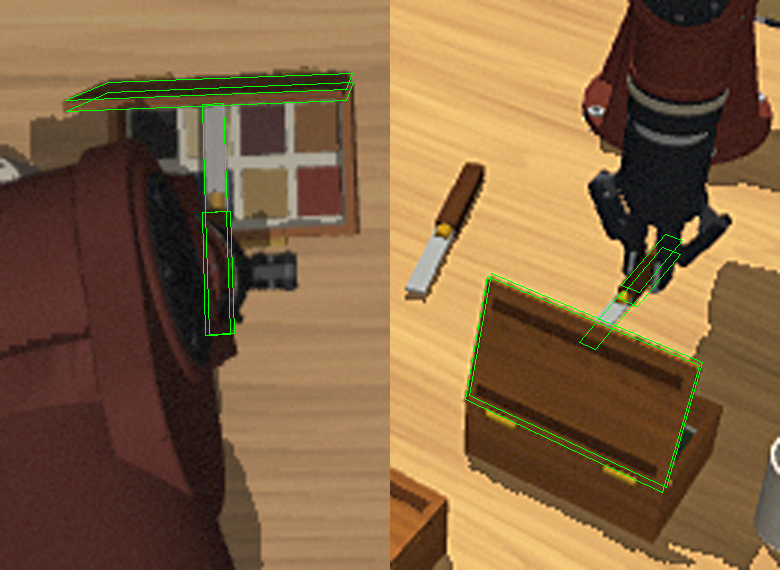

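Request:
send_rows(rows=[[1,[-1.0,0,-0.3],[0,0,0]],[1,[-1.4,0,-0.4],[0,0,0]],[1,[-1.5,0,-0.4],[0,0,0]],[1,[-1.5,0,-0.4],[0,0,0]],[1,[-1.5,0,-0.3],[0,0,0]],[1,[-1.5,0,-0.3],[0,0,0]],[1,[-1.4,0,-0.3],[0,0,0]],[1,[-1.2,0,-0.2],[0,0,0]],[1,[-0.9,0,0],[0,0,0]],[1,[-0.4,0,0],[0,0,0]]])

```text
time_s: 19.93
position: [0.522, 0.1938, 0.1487]
eef_rot: [-180.0, 0.0, -179.0]
wrist_force: [0.1, 0.6, -0.1]
opening: 0.0167
```

Run:
```python
from h import *
show2("pics/o13.png",83.5)
```

```text
20.0333 [0.5218 0.1938 0.1487] [-180.     -0.   -179.02] [ 0.04 -0.96 -0.23] grip [0.5204 0.1938 0.1671] tip in notch [0.1144 0.0003 0.1671]
```

View pics/o13.png

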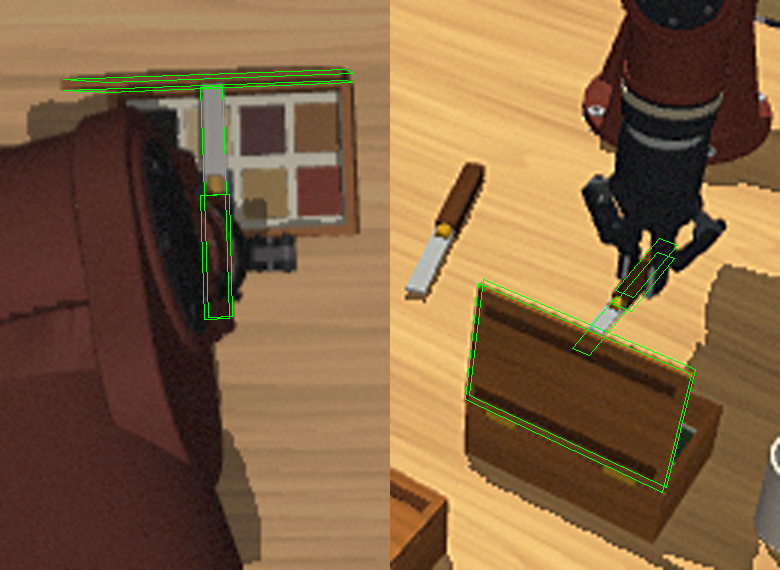

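Run:
```python
from h import *
t=grab("top");s=grab("scene")
# free-edge corners for several angles
for d in (78,81,84,87,90):
    L=lidw(d); e=[L[1],L[5]]
    print(d,[proj(t,np.array(x)).round(1).tolist() for x in e],[proj(s,np.array(x)).round(1).tolist() for x in e])
cv2.imwrite("pics/z1.png",np.vstack([draw(t,[],120,145,110,25,7),draw(s,[],388-130,175,110,50,7)]))
```

```text
78 [[[224.8, 161.9], [131.2, 165.5]], [[224.7, 158.2], [130.9, 161.8]]] [[[267.9, 180.8], [338.2, 210.4]], [[266.3, 181.9], [337.0, 211.7]]]
81 [[[224.7, 158.7], [131.0, 162.3]], [[224.5, 155.0], [130.7, 158.6]]] [[[266.6, 181.7], [337.2, 211.5]], [[265.0, 182.9], [335.9, 213.0]]]
84 [[[224.6, 155.6], [130.7, 159.1]], [[224.4, 151.8], [130.5, 155.4]]] [[[265.2, 182.7], [336.1, 212.8]], [[263.6, 184.1], [334.7, 214.5]]]
87 [[[224.4, 152.4], [130.6, 155.9]], [[224.3, 148.6], [130.4, 152.2]]] [[[263.9, 183.9], [334.9, 214.2]], [[262.2, 185.4], [333.6, 216.0]]]
90 [[[224.3, 149.2], [130.4, 152.7]], [[224.2, 145.5], [130.3, 149.0]]] [[[262.5, 185.2], [333.8, 215.7]], [[260.8, 186.9], [332.3, 217.7]]]
```

View pics/z1.png

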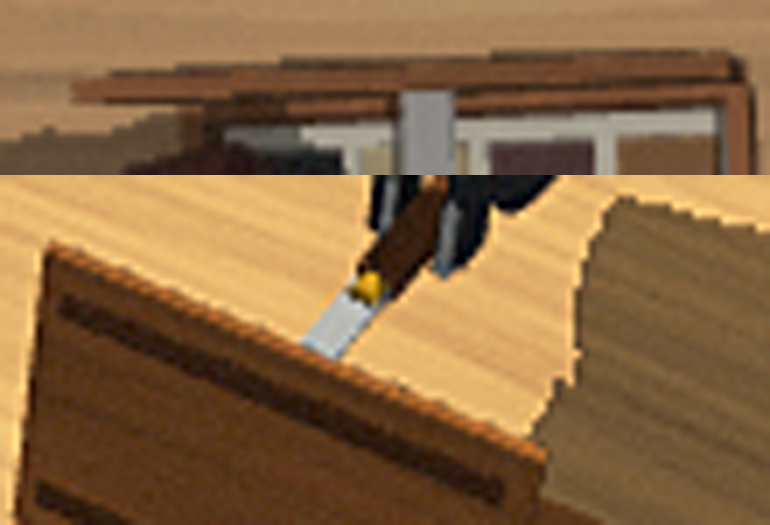

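Run:
```python
from h import *
s=get_state();print(s["time_s"],s["joint_velocities"].round(2),s["opening"],s["position"])
print(bot.sign_off())
```

```text
20.1333 [ 0.03 -0.1  -0.03  0.02  0.13  0.18] 0.01683960665547883 [0.52176522 0.19380498 0.14870116]
the job is handed in; nothing more can be done
None
```

I took the smaller brown knife from its rest and put its blade about 30 mm into the notch of the left-hand box. I then levered the lid up along its arc to about 83.5° (1.46 rad). The job is handed in at 20.1 s with the lid leaning on the blade tip and the knife still gripped.

**Last checks:**
- **Lid angle:** the top camera gives about 83.5° and the scene camera about 84–86°, so the two roughly agree. Both are inside the 78–90° window.
- **Arm and knife:** the arm was practically still. The knife handle was about 167 mm over the table, and the finger opening read 17 mm on the 18 mm handle.
- **Lid force:** the lid's light lean on the blade is too small for the wrist sensor to show. I infer the contact from the lid standing several degrees short of balance.
- **Bystanders:** the planned path kept well clear of the jar, bottle and brush pot, but I did not re-measure them at the end.

**What disagreed:** the first grasp closed on air above the handle. The fingertips sat roughly 25 mm farther back than the stated tool frame implies. I lowered the gripper by what the pictures showed and gripped the knife at the second try. From then on I used a measured offset of 18 mm between the reported TCP and the knife.

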